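# Pack a finished set of carved printing blocks

## Task

Pack the four carved wooden printing blocks into the shallow divided tray, carved face up and lying flat, each in the one compartment made for its size so that all four have their own place. The blanks, which have the same outlines but plain uncarved white tops, are not finished: leave them where they lie.

Things in the scene. Friction and masses are not known exactly. Their poses are not given: they have to be found in the camera images.
- paisley_block: Carved printing block, rectangular, 80 x 56 x 40 mm high, about 130 g. Top carved in relief: one big curled teardrop (paisley), white raised lines on the dark cut-out ground, 5 mm deep. Origin at the centre of its underside; x along the 80 mm length, z up out of the carved face.
- rosette_block: Carved printing block, round, diameter 58 mm, 40 mm high, about 75 g. Top carved in relief: a flower of eight petals. Origin at the centre of its underside; z up.
- border_block: Carved printing block, long and narrow, 92 x 32 x 40 mm high, about 85 g. Top carved in relief: a strip of three small flowers between two straight lines. Origin at the centre of its underside; x along the 92 mm length, z up.
- leaf_block: Carved printing block, the smallest, 42 x 34 x 40 mm high, about 40 g. Top carved in relief: a single leaf. Origin at the centre of its underside; x along the 42 mm length, z up.
- paisley_blank: Uncarved blank, 80 x 56 x 40 mm high, flat plain white top. Not to be moved. Origin at the centre of its underside; x along its length.
- round_blank: Uncarved blank, round, diameter 58 mm, 40 mm high, flat plain white top. Not to be moved. Origin at the centre of its underside.
- border_blank: Uncarved blank, 92 x 32 x 40 mm high, flat plain white top. Not to be moved. Origin at the centre of its underside; x along its length.
- tray: Shallow fixed plywood tray, 202 mm along x, 154 along y, origin under its centre. Floor 6 mm thick; walls and dividers 8 mm thick, tops 18 mm above the bench. Compartments, inner x by y and centre (x, y) in tray frame, mm: 100 x 78 at (-43, 30), for paisley; 78 x 78 at (54, 30), rosette; 112 x 52 at (-37, -43), border; 66 x 52 at (60, -43), leaf. Long blocks lie along x
There are look-alikes about, which are no part of the job. Leave any blue or green look-alike of the border_block alone. What is shaped like the rosette_block but red is not meant.

How it is judged:
By the outcome, as a careful person would: the job done as asked, in the order asked, and still so for the second after the job is handed in, with the robot touching nothing.
It also fails if it takes over 109 s, if anything falls off the work surface, if the arm or the gripper's body presses on something with over 40 N, if the wrist force passes 120 N, or if a joint passes its speed limit or range.

## Robot

A 6-joint arm with a two-finger parallel gripper is mounted at the origin on the work surface. World frame = base frame: x ahead of the robot, y to its left, z up, the work surface at z = 0. Lengths are in m, angles in rad, forces in N, time in s.
With the tool pointing down it reaches from about 0.225 to 0.875 m from the base axis. Payload 3.4 kg.
Tool frame: the origin (TCP) lies midway between the tips of the shut fingers; the grasp point (between the pads) lies 19 mm behind it (manip.grip_point_offset is the distance from the TCP to the grasp point, in m); z points along the fingers, y is the line along which they close (so a half turn about z gives the same grasp; the last joint's range is limited). The gripper opens to 85 mm and grips with 20 to 120 N. Pads are 22 mm wide; open, the fingers measure 114 mm over their backs; the gripper's body (76 mm by 85 mm) begins 54 mm behind the grasp point. The pads swing forward as they close: fully open they stand 13 mm farther back than shut.
Start: joints at [-1.457, 0.276, 1.505, -0, 1.361, -0.121], TCP at [0.134, -0.559, 0.231] pointing down, gripper open.
Joint ranges: [-2.89, 2.89], [-0.75, 2.08], [0.22, 2.7], [-1.18, 4.32], [0.11, 2.71], [-2.7, 2.7]. Speed limits (rad/s): [2.57, 2.57, 3.14, 3.14, 3.14, 3.14].

## Interface

Orientations are given as a unit quaternion [w, x, y, z].
In Python, from rig import manip gives the robot as it stands.
- The arm moves only by the shell command python3 -m handwheel 'ROWS' [FORCE]. ROWS is JSON, a list of rows, each an object with "translation": the shift along the tool's x, y, z in m, a list of three; "angular": the turn, a rotation vector about the tool's x, y, z in degrees, a list of three; "hand": the closure, from 0 (fully open) to 1 (shut). A call has 1 to 10 rows; each row shifts and turns the commanded pose from where the row before left it, along the tool's axes as they then stand; what a row does not reach is not made up. A row lasts 1/12 s, in which the tool goes at most 41.7 mm and 7.16 degrees, less where a joint would pass 70% of its speed; a pose out of reach is approached as far as the arm can. A call with a gripper value outside its range is refused whole. The fingers move at their own pace and stop on an object; FORCE is the grip in N (left out, the last holds). Time passes only in rows, so rows that do not move let the fingers close. It gives the time, the measured TCP pose, the force, the opening and the grip force at its end, in the units of the state.
- manip.get_state(): the state, without advancing time (a new reading comes with each control period).
- manip.get_image(name): name is "side" or "top" or "wrist"; returns the picture (480x640x3 uint8, red, green, blue); there is no depth.
- manip.camera_info(name): a dict with "camera_matrix" (3x3 intrinsics, pixels), "eye" and "orientation" of the camera in the world; the wrist camera has in their place "tool_from_camera" (4x4, takes a point from camera to tool coordinates, whose origin is the TCP and whose axes are the flange's). Camera axes: x right, y down, z forward; pixel columns grow to the right and rows downward; lengths in m; the calibration is good to about 2 mm. A picture is of the moment at which its call begins: read the wrist's pose just before it. camera_info takes no time and is no camera call.
- manip.sign_off(): hands the job in; it is judged then, once.
The state is a dict: "clock": time; "qpos": joint angles; "qd": joint speeds; "effort": joint torques, N m; "position": TCP position; "ee_rot": TCP orientation; "contact_force": force on the tool from outside, world axes, zero at the start; "moment": the same for the moment, N m; "width": finger opening in m; "gripper_force": force on a finger pad.
Only numpy, scipy, OpenCV 4.12 (cv2) and the standard library are available. Lean on these libraries where they do the work, as an engineer would, in place of code of your own. Each camera call takes 0.05 s, during which the arm holds its last target. There are 200 camera calls.

## Working session

There is one attempt and no reset: what is moved stays moved. The work goes in short steps, Python scripts to look and compute and a shell command to move; the robot and the scene stay as the last step left them, time stands still between calls to the robot, and variables do not carry over. Pictures are saved under pics/ and viewed, at most 14 in all, crops included, and the job is handed in when it is done.

```bash
mkdir -p pics; ls; python3 - <<'E'
from rig import manip
import cv2
print(manip.get_state())
for n in("top","side"):
    cv2.imwrite(f"pics/{n}0.png",manip.get_image(n)[:,:,::-1]); print(manip.camera_info(n))
print(manip.camera_info("wrist"),manip.grip_point_offset)
E
```

```text
pics
{'clock': 0.0, 'qpos': array([-1.45700615e+00,  2.76612767e-01,  1.50614640e+00,  2.10352611e-06,
        1.36066421e+00, -1.20971705e-01]), 'qd': array([-0.00024004, -0.00094926,  0.00091433,  0.0003355 , -0.00087653,
       -0.00042623]), 'effort': array([-3.27268419e-03, -4.16782701e+01, -2.45808578e+01, -7.97353914e-04,
        1.08479595e-02,  1.31179172e-05]), 'position': array([ 0.13370331, -0.55870369,  0.23042427]), 'ee_rot': array([-9.15354063e-04,  9.93118374e-01,  1.17111307e-01,  4.31526799e-06]), 'contact_force': array([-0.2134946 , -0.31930377,  0.38029322]), 'moment': array([-0.02851969, -0.01044549,  0.02404506]), 'gripper_force': 0.0, 'width': 0.08550670546973611}
{'camera_matrix': array([[447.32424254,   0.        , 315.63080332],
       [  0.        , 447.32424254, 242.24617218],
       [  0.        ,   0.        ,   1.        ]]), 'eye': array([ 0.34031431, -0.00728295,  0.99360709]), 'orientation': array([ 0.05670656, -0.69876418,  0.71163498, -0.04570155])}
{'camera_matrix': array([[623.99261111,   0.        , 312.83199634],
       [  0.        , 623.99261111, 246.96510948],
       [  0.        ,   0.        ,   1.        ]]), 'eye': array([0.10793057, 0.88698227, 0.76231633]), 'orientation': array([ 0.09377362, -0.1934199 ,  0.87126684, -0.44123615])}
{'camera_matrix': array([[384.18898077,   0.        , 322.27851077],
       [  0.        , 384.18898077, 232.11478366],
       [  0.        ,   0.        ,   1.        ]]), 'tool_from_camera': array([[-1.50408414e-04, -9.48481258e-01, -3.16833206e-01,
         8.13058496e-02],
       [ 9.99999954e-01, -2.26379075e-04,  2.02970843e-04,
         4.68675344e-04],
       [-2.64238449e-04, -3.16833161e-01,  9.48481248e-01,
        -1.43048919e-01],
       [ 0.00000000e+00,  0.00000000e+00,  0.00000000e+00,
         1.00000000e+00]])} 0.0187
```

View pics/top0.png

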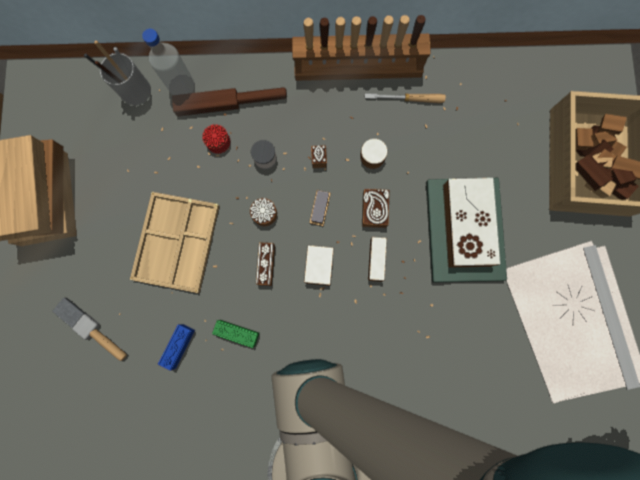

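View pics/side0.png

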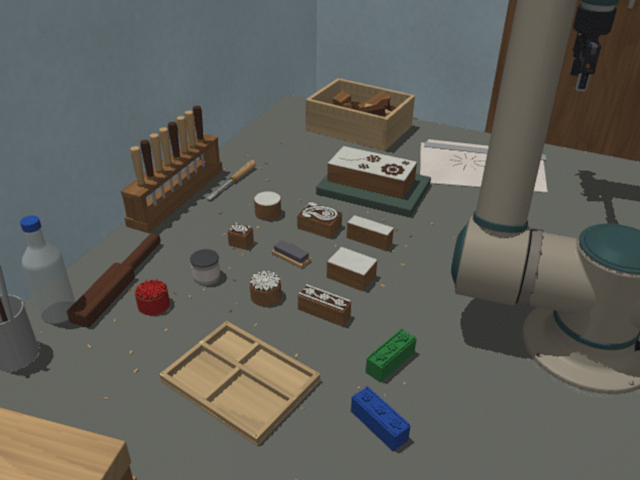

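The top view shows these candidates:
- **Rosette:** the carved wooden flower at (263,211) is the target. The red one at (216,139) and the round blank at (374,152) are look-alikes.
- **Border:** the brown carved strip at (265,263) is the target. Blue (176,347), green (236,334) and the white blank (377,258) are not.
- **Paisley:** the carved one at (376,208) is the target. The blank is at (319,266).
- **Leaf:** (319,155).
- **Tray:** around (175,243).

I'll confirm these in one enlarged crop and measure their poses.

```bash
cat > h.py <<'E'
import numpy as np, cv2
from rig import manip
from scipy.spatial.transform import Rotation as R
def q2R(q): return R.from_quat([q[1],q[2],q[3],q[0]])
def cam(n):
    c=manip.camera_info(n); K=c["camera_matrix"]
    if n=="wrist":
        s=manip.get_state(); T=np.eye(4); T[:3,:3]=q2R(s["ee_rot"]).as_matrix(); T[:3,3]=s["position"]; T=T@c["tool_from_camera"]
        return K,T[:3,:3],T[:3,3]
    return K,q2R(c["orientation"]).as_matrix(),np.array(c["eye"])
def cast(C,px,z):
    K,Rm,e=C; px=np.atleast_2d(px).astype(float)
    d=(Rm@np.linalg.inv(K)@np.c_[px,np.ones(len(px))].T).T
    return e+d*((z-e[2])/d[:,2])[:,None]
def yaw():
    x=q2R(manip.get_state()["ee_rot"]).as_matrix()[:,0]; return np.degrees(np.arctan2(x[1],x[0]))
def go(x,y,z,yw):
    """turn about tool z first (deg), then shift in the turned tool axes (mm)"""
    s=manip.get_state(); a=np.radians(yw); d=np.array([x,y,z])-s["position"]
    turn=-((yw-yaw()+180)%360-180)
    print("turn z %.1f  shift x %.1f y %.1f z %.1f mm"%(turn,*(1000*np.array([d[0]*np.cos(a)+d[1]*np.sin(a),d[0]*np.sin(a)-d[1]*np.cos(a),-d[2]]))), "clock",s["clock"])
E
python3 - <<'E'
from h import *
im=cv2.imread("pics/top0.png"); C=cam("top")
cv2.imwrite("pics/crop.png",cv2.resize(im[130:310,120:405],None,fx=2.8,fy=2.8,interpolation=cv2.INTER_CUBIC))
lab=cv2.cvtColor(im,cv2.COLOR_BGR2LAB).astype(float); bg=np.median(lab[160:300,220:400].reshape(-1,3),0)
m=(np.linalg.norm((lab-bg)*[.6,1.5,1.5],axis=2)>16).astype(np.uint8)*255
m=cv2.morphologyEx(m,cv2.MORPH_CLOSE,np.ones((3,3)))
cs,_=cv2.findContours(m,cv2.RETR_EXTERNAL,cv2.CHAIN_APPROX_NONE)
for c in cs:
    if cv2.contourArea(c)<150: continue
    M=cv2.moments(c); p=(M["m10"]/M["m00"],M["m01"]/M["m00"])
    if not(120<p[0]<400 and 125<p[1]<300): continue
    z=.018 if p[0]<220 else .02
    w=cast(C,c[:,0],z)[:,:2]*1000
    r=cv2.minAreaRect(w.astype(np.float32))
    print(np.round(p),"centroid",np.round(cast(C,p,z)[0]*1000),"rect",np.round(r[0]),np.round(r[1]),round(r[2],1))
E
```

```text
[318. 267.] centroid [428.   2.  20.] rect [427.   2.] [58. 96.] 83.5
[266. 266.] centroid [433. 117.  20.] rect [433. 117.] [ 38. 103.] 85.7
[377. 261.] centroid [ 439. -126.   20.] rect [ 438. -126.] [ 38. 110.] 84.7
[264. 214.] centroid [548. 121.  20.] rect [548. 121.] [75. 58.] 20.3
[175. 243.] centroid [488. 318.  18.] rect [490. 318.] [161. 208.] 78.0
[375. 210.] centroid [ 552. -126.   20.] rect [ 552. -126.] [59. 97.] 85.9
[319. 159.] centroid [674.  -3.  20.] rect [674.   0.] [41. 63.] 88.8
[264. 158.] centroid [679. 120.  20.] rect [678. 120.] [83. 53.] 13.7
[373. 155.] centroid [ 679. -127.   20.] rect [ 679. -126.] [60. 83.] 77.9
[216. 140.] centroid [723. 230.  18.] rect [723. 229.] [83. 60.] 23.1
```

View pics/crop.png

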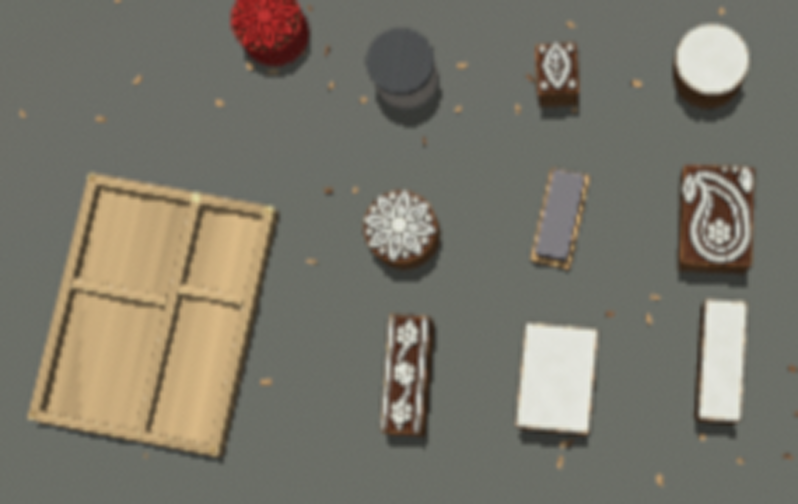

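The crop confirms the carved wooden targets: paisley (718,215), rosette (400,228), border (407,375) and leaf (557,70). The tray's smaller compartments are at the top, so tray +x points up and slightly right. Next I'll refine without shadows.

```bash
python3 - <<'E'
from h import *
im=cv2.imread("pics/top0.png"); C=cam("top")
lab=cv2.cvtColor(im,cv2.COLOR_BGR2LAB).astype(float); bg=np.median(lab[160:300,220:400].reshape(-1,3),0)
m=((np.linalg.norm((lab-bg)[:,:,1:],axis=2)>7)|(lab[:,:,0]>bg[0]+35)).astype(np.uint8)*255
m=cv2.morphologyEx(m,cv2.MORPH_CLOSE,np.ones((3,3))); m=cv2.morphologyEx(m,cv2.MORPH_OPEN,np.ones((3,3)))
cs,_=cv2.findContours(m,cv2.RETR_EXTERNAL,cv2.CHAIN_APPROX_NONE)
for c in cs:
    if cv2.contourArea(c)<100: continue
    h=cv2.convexHull(c); M=cv2.moments(h); p=(M["m10"]/M["m00"],M["m01"]/M["m00"])
    if not(120<p[0]<400 and 125<p[1]<300): continue
    z=.018 if p[0]<220 else .02
    w=cast(C,h[:,0],z)[:,:2]*1000; r=cv2.minAreaRect(w.astype(np.float32))
    print(np.round(p),"cent",np.round(cast(C,p,z)[0]*1000),"rect",np.round(r[0]),np.round(r[1]),round(r[2],1))
q=np.array([[92,176],[273,208],[222,457],[32,417]])/2.8+[120,130]
w=cast(C,q-.5,.018)[:,:2]*1000; print(np.round(w),w.mean(0))
for i in range(4): d=w[i]-w[i-1]; print(np.hypot(*d),np.degrees(np.arctan2(d[1],d[0])))
E
```

```text
[318. 264.] cent [434.   2.  20.] rect [434.   1.] [57. 82.] 83.5
[265. 264.] cent [437. 118.  20.] rect [438. 118.] [35. 95.] 85.1
[377. 258.] cent [ 445. -128.   20.] rect [ 444. -127.] [35. 96.] 84.7
[263. 211.] cent [554. 123.  20.] rect [554. 123.] [58. 62.] 89.8
[320. 209.] cent [556.  -3.  20.] rect [559.  -3.] [34. 77.] 76.5
[174. 242.] cent [490. 320.  18.] rect [492. 319.] [158. 204.] 78.2
[375. 208.] cent [ 558. -127.   20.] rect [ 558. -127.] [57. 85.] 87.7
[319. 156.] cent [680.  -3.  20.] rect [680.  -3.] [34. 52.] 89.1
[373. 153.] cent [ 685. -128.   20.] rect [ 685. -129.] [58. 70.] 82.1
[216. 139.] cent [727. 231.  18.] rect [728. 231.] [72. 64.] 4.1
[[604. 373.]
 [574. 226.]
 [377. 263.]
 [411. 413.]] [491.33108588 318.90415767]
197.32863899359788 -11.792685308932517
149.6410141292053 -101.35401765818726
200.9201148372728 169.42678737535294
153.93136720900452 77.31384763255043
```

```bash
python3 -c "
from h import *
go(.558,-.127,.13,-2.5)"
```

```text
turn z 16.0  shift x 405.0 y -449.8 z 100.5 mm clock 0.1
```

```bash
python3 -m handwheel '[{"translation":[0,0,0],"angular":[0,0,5.3],"hand":0},{"translation":[0,0,0],"angular":[0,0,5.3],"hand":0},{"translation":[0,0,0],"angular":[0,0,5.4],"hand":0},{"translation":[0.025,-0.028,0],"angular":[0,0,0],"hand":0},{"translation":[0.025,-0.028,0],"angular":[0,0,0],"hand":0},{"translation":[0.025,-0.028,0],"angular":[0,0,0],"hand":0},{"translation":[0.025,-0.028,0],"angular":[0,0,0],"hand":0},{"translation":[0.025,-0.028,0],"angular":[0,0,0],"hand":0},{"translation":[0.025,-0.028,0],"angular":[0,0,0],"hand":0},{"translation":[0.025,-0.028,0],"angular":[0,0,0],"hand":0}]' 40 
python3 -m handwheel '[{"translation":[0.025,-0.028,0],"angular":[0,0,0],"hand":0},{"translation":[0.025,-0.028,0],"angular":[0,0,0],"hand":0},{"translation":[0.025,-0.028,0],"angular":[0,0,0],"hand":0},{"translation":[0.025,-0.028,0],"angular":[0,0,0],"hand":0},{"translation":[0.025,-0.028,0],"angular":[0,0,0],"hand":0},{"translation":[0.025,-0.028,0],"angular":[0,0,0],"hand":0},{"translation":[0.025,-0.028,0],"angular":[0,0,0],"hand":0},{"translation":[0.025,-0.028,0],"angular":[0,0,0],"hand":0},{"translation":[0,0,0],"angular":[0,0,0],"hand":0}]'
python3 - <<'E'
from h import *
go(.558,-.127,.13,-2.5)
cv2.imwrite("pics/w1.png",manip.get_image("wrist")[:,:,::-1])
E
```

```text
clock: 0.93
position: [0.3181, -0.3695, 0.231]
ee_rot: [-0.0, 1.0, -0.022, -0.0]
contact_force: [1.4, -0.2, 0.1]
width: 0.0854
gripper_force: 0.0
clock: 1.68
position: [0.5311, -0.1513, 0.2307]
ee_rot: [-0.002, 1.0, -0.02, 0.001]
contact_force: [-0.3, -1.4, 0.1]
width: 0.0856
gripper_force: 0.0
turn z 0.3  shift x 25.8 y -25.5 z 100.7 mm clock 1.6833
```

View pics/w1.png

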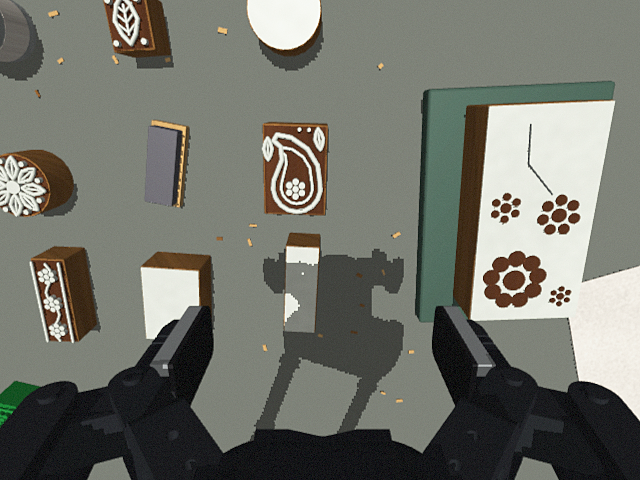

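The wrist view shows the paisley top at about (263–327, 124–216), the leaf at (130,25), the rosette at (15,185) and the border at (55,300). I'll cross-check the paisley by casting its corners.

```bash
python3 - <<'E'
from h import *
C=cam("wrist")
w=cast(C,[[264,124],[327,124],[327,215],[264,215]],.04)[:,:2]*1000
print(np.round(w),w.mean(0))
go(.558,-.127,.12,-2.5)
E
```

```text
[[ 596. -108.]
 [ 594. -161.]
 [ 515. -158.]
 [ 517. -101.]] [ 555.47474963 -131.81975058]
turn z 0.2  shift x 28.0 y -27.9 z 110.6 mm clock 1.7333
```

```bash
python3 -m handwheel '[{"translation":[0.014,-0.0125,0],"angular":[0,0,0],"hand":0},{"translation":[0.013,-0.0125,0],"angular":[0,0,0],"hand":0},{"translation":[0,0,0.04],"angular":[0,0,0],"hand":0},{"translation":[0,0,0.04],"angular":[0,0,0],"hand":0},{"translation":[0,0,0.04],"angular":[0,0,0],"hand":0},{"translation":[0,0,0.03],"angular":[0,0,0],"hand":0},{"translation":[0,0,0.02],"angular":[0,0,0],"hand":0},{"translation":[0,0,0],"angular":[0,0,0],"hand":0},{"translation":[0,0,0],"angular":[0,0,0],"hand":0}]'
python3 -c "
from h import *
go(.557,-.130,.012,-2.3)"
```

```text
clock: 2.48
position: [0.5538, -0.1332, 0.0605]
ee_rot: [-0.0, 1.0, -0.023, -0.002]
contact_force: [0.7, -0.2, 0.0]
width: 0.0857
gripper_force: 0.0
turn z -0.3  shift x 3.1 y -3.3 z 48.5 mm clock 2.4833
```

```bash
python3 -m handwheel '[{"translation":[0.003,-0.003,0.02],"angular":[0,0,0],"hand":0},{"translation":[0,0,0.02],"angular":[0,0,0],"hand":0},{"translation":[0,0,0.008],"angular":[0,0,0],"hand":0},{"translation":[0,0,0],"angular":[0,0,0],"hand":0},{"translation":[0,0,0],"angular":[0,0,0],"hand":0.5},{"translation":[0,0,0],"angular":[0,0,0],"hand":0.5},{"translation":[0,0,0],"angular":[0,0,0],"hand":0.5},{"translation":[0,0,0],"angular":[0,0,0],"hand":0.5},{"translation":[0,0,0],"angular":[0,0,0],"hand":0.5}]' 40
```

```text
clock: 3.23
position: [0.5595, -0.1302, 0.0151]
ee_rot: [0.001, 1.0, -0.022, 0.002]
contact_force: [-0.4, 0.2, 6.9]
width: 0.0551
gripper_force: 44.2
```

```bash
python3 -m handwheel '[{"translation":[0,0,-0.02],"angular":[0,0,0],"hand":0.5},{"translation":[0,0,-0.035],"angular":[0,0,0],"hand":0.5},{"translation":[0,0,-0.035],"angular":[0,0,0],"hand":0.5},{"translation":[0,0,-0.02],"angular":[0,0,3],"hand":0.5},{"translation":[0,0,0],"angular":[0,0,3],"hand":0.5},{"translation":[0,0,0],"angular":[0,0,3.2],"hand":0.5},{"translation":[0,0,0],"angular":[0,0,0],"hand":0.5}]'
python3 -c "
from h import *
go(.457,.357,.12,-11.6)"
```

```text
clock: 3.82
position: [0.5583, -0.1297, 0.1243]
ee_rot: [0.0, 0.995, -0.103, 0.001]
contact_force: [0.1, 0.7, -2.0]
width: 0.0552
gripper_force: 43.3
turn z -0.2  shift x -197.1 y -456.4 z 4.3 mm clock 3.8167
```

```bash
python3 -m handwheel '[{"translation":[-0.0075,-0.0175,0],"angular":[0,0,0],"hand":0.5},{"translation":[-0.014,-0.0325,0],"angular":[0,0,0],"hand":0.5},{"translation":[-0.014,-0.0325,0],"angular":[0,0,0],"hand":0.5},{"translation":[-0.014,-0.0325,0],"angular":[0,0,0],"hand":0.5},{"translation":[-0.014,-0.0325,0],"angular":[0,0,0],"hand":0.5},{"translation":[-0.014,-0.0325,0],"angular":[0,0,0],"hand":0.5},{"translation":[-0.014,-0.0325,0],"angular":[0,0,0],"hand":0.5},{"translation":[-0.014,-0.0325,0],"angular":[0,0,0],"hand":0.5},{"translation":[-0.014,-0.0325,0],"angular":[0,0,0],"hand":0.5},{"translation":[-0.014,-0.0325,0],"angular":[0,0,0],"hand":0.5}]'
python3 -m handwheel '[{"translation":[-0.014,-0.0325,0],"angular":[0,0,0],"hand":0.5},{"translation":[-0.014,-0.0325,0],"angular":[0,0,0],"hand":0.5},{"translation":[-0.014,-0.0325,0],"angular":[0,0,0],"hand":0.5},{"translation":[-0.014,-0.0325,0],"angular":[0,0,0],"hand":0.5},{"translation":[-0.0075,-0.0175,0],"angular":[0,0,0],"hand":0.5},{"translation":[0,0,0],"angular":[0,0,0],"hand":0.5},{"translation":[0,0,0],"angular":[0,0,0],"hand":0.5}]'
python3 - <<'E'
from h import *
go(.457,.357,.08,-11.6)
print(manip.get_state()["qpos"])
cv2.imwrite("pics/w2.png",manip.get_image("wrist")[:,:,::-1])
E
```

```text
clock: 4.65
position: [0.4897, 0.2025, 0.1231]
ee_rot: [0.0, 0.995, -0.102, -0.0]
contact_force: [0.4, -0.5, -1.2]
width: 0.0553
gripper_force: 43.2
clock: 5.23
position: [0.4578, 0.3589, 0.1227]
ee_rot: [0.001, 0.995, -0.101, -0.0]
contact_force: [-1.1, -0.3, -1.1]
width: 0.0556
gripper_force: 43.3
turn z 0.1  shift x -0.4 y 2.0 z 42.7 mm clock 5.2333
[ 5.45663462e-01  3.65721426e-01  1.65527180e+00 -7.68822079e-04
  1.12186372e+00  2.31816926e+00]
```

View pics/w2.png

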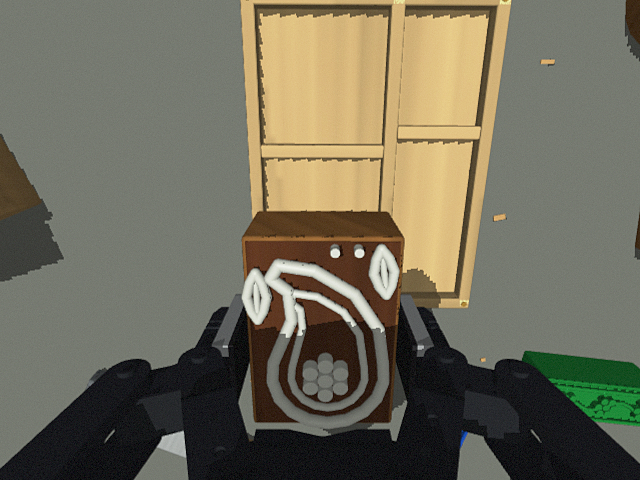

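```bash
python3 - <<'E'
from h import *
C=cam("wrist")
px=np.array([[510,1],[469,306],[384,145],[398,126],[480,126],[262,145]])
t=np.array([[101,-77],[-101,-77],[15,-9],[27,-17],[27,-69],[15,69]],float)
w=cast(C,px,.018)[:,:2]*1000
A,_=R.align_vectors(np.c_[w-w.mean(0),np.zeros(6)],np.c_[t-t.mean(0),np.zeros(6)])
Rm=A.as_matrix()[:2,:2]; c=w.mean(0)-Rm@t.mean(0)
print("centre",c,"yaw",A.as_euler("zyx",degrees=True)[0]); print(np.round(w-(t@Rm.T+c),1))
for n,p in dict(p=(-43,30),r=(54,30),b=(-37,-43),l=(60,-43)).items(): print(n,Rm@p+c)
tp=cast(C,[[243,238],[404,238]],.123-.015+.04)[:,:2]*1000; tt=(tp-c)@Rm; print("block far top edge in tray",tt)
E
```

```text
centre [492.03910143 319.63694216] yaw -11.969935161479015
[[-4.5  2. ]
 [ 2.2 -1. ]
 [ 0.8 -0.3]
 [ 0.4 -0.3]
 [ 0.9  0.5]
 [ 0.2 -1. ]]
p [456.19602115 357.90277021]
r [551.08690782 337.78512556]
b [446.92547745 285.24565067]
l [541.81636412 265.12800602]
block far top edge in tray [[-1.12665676 55.87560712]
 [-0.86863469  3.55998113]]
```

```bash
python3 -m handwheel '[{"translation":[-0.001,0.001,0.02],"angular":[0,0,0.3],"hand":0.5},{"translation":[0,0,0.03],"angular":[0,0,0],"hand":0.5},{"translation":[0,0,0.03],"angular":[0,0,0],"hand":0.5},{"translation":[0,0,0.015],"angular":[0,0,0],"hand":0.5},{"translation":[0,0,0.004],"angular":[0,0,0],"hand":0.5},{"translation":[0,0,0],"angular":[0,0,0],"hand":0.5},{"translation":[0,0,0],"angular":[0,0,0],"hand":0.5}]'

```

```text
clock: 5.87
position: [0.4585, 0.3572, 0.025]
ee_rot: [-0.0, 0.994, -0.105, 0.001]
contact_force: [0.3, 0.2, -0.6]
width: 0.0552
gripper_force: 43.3
```

```bash
python3 -m handwheel '[{"translation":[0,0,0.003],"angular":[0,0,0],"hand":0.5},{"translation":[0,0,0],"angular":[0,0,0],"hand":0.5},{"translation":[0,0,0],"angular":[0,0,0],"hand":0.2},{"translation":[0,0,0],"angular":[0,0,0],"hand":0.2},{"translation":[0,0,0],"angular":[0,0,0],"hand":0.2},{"translation":[0,0,-0.01],"angular":[0,0,0],"hand":0.2},{"translation":[0,0,-0.03],"angular":[0,0,0],"hand":0.2},{"translation":[0,0,-0.03],"angular":[0,0,0],"hand":0.2},{"translation":[0,0,-0.03],"angular":[0,0,0],"hand":0},{"translation":[0,0,0],"angular":[0,0,0],"hand":0}]'
python3 -c "
from h import *
go(.554,.123,.12,-12)"
```

```text
clock: 6.7
position: [0.4611, 0.36, 0.1284]
ee_rot: [-0.004, 0.994, -0.105, 0.005]
contact_force: [1.3, 1.1, 0.2]
width: 0.0852
gripper_force: 0.0
turn z -0.0  shift x 140.2 y 212.5 z 8.4 mm clock 6.7
```

```bash
python3 -m handwheel '[{"translation":[0.017,0.0265,0],"angular":[0,0,0],"hand":0},{"translation":[0.017,0.0265,0],"angular":[0,0,0],"hand":0},{"translation":[0.0175,0.0265,0],"angular":[0,0,0],"hand":0},{"translation":[0.0175,0.0265,0],"angular":[0,0,0],"hand":0},{"translation":[0.0175,0.0265,0],"angular":[0,0,0],"hand":0},{"translation":[0.0175,0.0265,0],"angular":[0,0,0],"hand":0},{"translation":[0.0175,0.0265,0],"angular":[0,0,0],"hand":0},{"translation":[0.0175,0.0265,0],"angular":[0,0,0],"hand":0},{"translation":[0,0,0],"angular":[0,0,0],"hand":0},{"translation":[0,0,0],"angular":[0,0,0],"hand":0}]'
python3 - <<'E'
from h import *
go(.554,.123,.013,-12)
cv2.imwrite("pics/w3.png",manip.get_image("wrist")[:,:,::-1])
E
```

```text
clock: 7.53
position: [0.5496, 0.1199, 0.1217]
ee_rot: [-0.0, 0.994, -0.107, 0.0]
contact_force: [-0.8, -0.3, 0.5]
width: 0.0854
gripper_force: 0.0
turn z -0.2  shift x 3.6 y -4.0 z 108.7 mm clock 7.5333
```

View pics/w3.png

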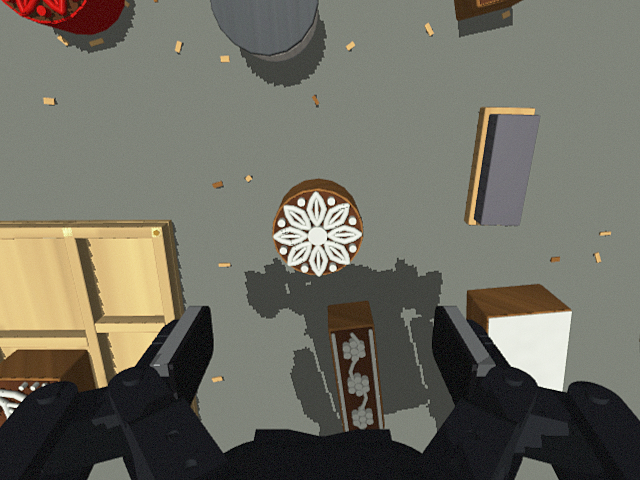

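The rosette centre is at (318,236) in the wrist view, well away from its neighbours.

```bash
python3 - <<'E'
from h import *
C=cam("wrist"); w=cast(C,[[318,236],[273,235],[364,235]],.04); print(np.round(w*1000)); go(w[0,0],w[0,1],.013,-12)
b=cast(C,[[331,333],[374,329],[353,376]],.04); print(np.round(b*1000))
E
```

```text
[[553. 122.  40.]
 [560. 149.  40.]
 [548.  94.  40.]]
turn z -0.1  shift x 4.0 y -2.2 z 108.6 mm clock 7.5833
[[484. 129.  40.]
 [481. 100.  40.]
 [446. 120.  40.]]
```

```bash
python3 -m handwheel '[{"translation":[0.003,-0.003,0.02],"angular":[0,0,0],"hand":0},{"translation":[0,0,0.03],"angular":[0,0,0],"hand":0},{"translation":[0,0,0.03],"angular":[0,0,0],"hand":0},{"translation":[0,0,0.02],"angular":[0,0,0],"hand":0},{"translation":[0,0,0.008],"angular":[0,0,0],"hand":0},{"translation":[0,0,0],"angular":[0,0,0],"hand":0},{"translation":[0,0,0],"angular":[0,0,0],"hand":0.5},{"translation":[0,0,0],"angular":[0,0,0],"hand":0.5},{"translation":[0,0,0],"angular":[0,0,0],"hand":0.5},{"translation":[0,0,0],"angular":[0,0,0],"hand":0.5}]' 40
python3 -m handwheel '[{"translation":[0,0,0],"angular":[0,0,0],"hand":0.5},{"translation":[0,0,-0.02],"angular":[0,0,0],"hand":0.5},{"translation":[0,0,-0.035],"angular":[0,0,0],"hand":0.5},{"translation":[0,0,-0.035],"angular":[0,0,0],"hand":0.5},{"translation":[0,0,-0.015],"angular":[0,0,0],"hand":0.5},{"translation":[0,0,0],"angular":[0,0,0],"hand":0.5}]'
python3 -c "
from h import *
go(.551,.338,.12,-12)"
```

```text
clock: 8.42
position: [0.5541, 0.1239, 0.0152]
ee_rot: [-0.0, 0.994, -0.105, 0.002]
contact_force: [0.4, 2.3, 5.3]
width: 0.0568
gripper_force: 43.0
clock: 8.92
position: [0.5558, 0.1238, 0.1232]
ee_rot: [-0.001, 0.994, -0.105, 0.005]
contact_force: [0.7, 0.3, -0.5]
width: 0.0568
gripper_force: 43.0
turn z -0.1  shift x -49.2 y -208.6 z 3.2 mm clock 8.9167
```

```bash
python3 -m handwheel '[{"translation":[-0.0035,-0.015,0],"angular":[0,0,0],"hand":0.5},{"translation":[-0.007,-0.03,0],"angular":[0,0,0],"hand":0.5},{"translation":[-0.007,-0.03,0],"angular":[0,0,0],"hand":0.5},{"translation":[-0.007,-0.03,0],"angular":[0,0,0],"hand":0.5},{"translation":[-0.007,-0.03,0],"angular":[0,0,0],"hand":0.5},{"translation":[-0.007,-0.03,0],"angular":[0,0,0],"hand":0.5},{"translation":[-0.007,-0.03,0],"angular":[0,0,0],"hand":0.5},{"translation":[-0.0035,-0.015,0],"angular":[0,0,0],"hand":0.5},{"translation":[0,0,0],"angular":[0,0,0],"hand":0.5},{"translation":[0,0,0],"angular":[0,0,0],"hand":0.5}]'
python3 -c "
from h import *
go(.551,.338,.021,-12)"
```

```text
clock: 9.75
position: [0.5477, 0.3388, 0.117]
ee_rot: [0.001, 0.995, -0.104, -0.001]
contact_force: [-0.5, 0.4, -0.8]
width: 0.0566
gripper_force: 43.1
turn z 0.0  shift x 3.4 y 0.1 z 96.0 mm clock 9.75
```

```bash
python3 -m handwheel '[{"translation":[0.002,0,0.02],"angular":[0,0,0],"hand":0.5},{"translation":[0,0,0.03],"angular":[0,0,0],"hand":0.5},{"translation":[0,0,0.03],"angular":[0,0,0],"hand":0.5},{"translation":[0,0,0.01],"angular":[0,0,0],"hand":0.5},{"translation":[0,0,0],"angular":[0,0,0],"hand":0.5},{"translation":[0,0,0],"angular":[0,0,0],"hand":0.5}]'
```

```text
clock: 10.25
position: [0.5507, 0.3375, 0.0283]
ee_rot: [0.0, 0.994, -0.105, -0.0]
contact_force: [1.1, -0.8, -0.2]
width: 0.057
gripper_force: 43.1
```

```bash
python3 -m handwheel '[{"translation":[0,0,0.006],"angular":[0,0,0],"hand":0.5},{"translation":[0,0,0],"angular":[0,0,0],"hand":0.5},{"translation":[0,0,0],"angular":[0,0,0],"hand":0.5},{"translation":[0,0,0],"angular":[0,0,0],"hand":0.2},{"translation":[0,0,0],"angular":[0,0,0],"hand":0.2},{"translation":[0,0,0],"angular":[0,0,0],"hand":0.2},{"translation":[0,0,-0.01],"angular":[0,0,0],"hand":0.2},{"translation":[0,0,-0.03],"angular":[0,0,0],"hand":0.2},{"translation":[0,0,-0.03],"angular":[0,0,0],"hand":0.2},{"translation":[0,0,-0.03],"angular":[0,0,0],"hand":0.2}]'
python3 -m handwheel '[{"translation":[0,0,0],"angular":[0,0,-3.5],"hand":0.2},{"translation":[0,0,0],"angular":[0,0,-3.5],"hand":0.2},{"translation":[0,0,0],"angular":[0,0,0],"hand":0.2},{"translation":[0,0,0],"angular":[0,0,0],"hand":0.2}]'
python3 -c "
from h import *
go(.440,.119,.12,-5)"
```

```text
clock: 11.08
position: [0.5503, 0.3386, 0.1239]
ee_rot: [0.0, 0.994, -0.105, -0.0]
contact_force: [-0.2, 0.2, -0.3]
width: 0.0681
gripper_force: 0.0
clock: 11.42
position: [0.5504, 0.3387, 0.1229]
ee_rot: [-0.0, 0.999, -0.045, 0.0]
contact_force: [0.9, -0.1, -0.4]
width: 0.0682
gripper_force: 0.0
turn z -0.1  shift x -90.9 y 228.5 z 2.9 mm clock 11.4167
```

```bash
python3 -m handwheel '[{"translation":[-0.018,0.025,0],"angular":[0,0,0],"hand":0.2},{"translation":[-0.018,0.025,0],"angular":[0,0,0],"hand":0.2},{"translation":[-0.018,0.025,0],"angular":[0,0,0],"hand":0.2},{"translation":[-0.018,0.025,0],"angular":[0,0,0],"hand":0.2},{"translation":[-0.018,0.025,0],"angular":[0,0,0],"hand":0.2},{"translation":[-0.018,0.025,0],"angular":[0,0,0],"hand":0.2},{"translation":[-0.018,0.025,0],"angular":[0,0,0],"hand":0.2},{"translation":[-0.018,0.025,0],"angular":[0,0,0],"hand":0.2},{"translation":[-0.017,0.0285,0],"angular":[0,0,0],"hand":0.2},{"translation":[0,0,0],"angular":[0,0,0],"hand":0.2}]'
python3 -m handwheel '[{"translation":[0,0,0],"angular":[0,0,0],"hand":0.2}]'
python3 - <<'E'
from h import *
go(.440,.119,.013,-5)
cv2.imwrite("pics/w4.png",manip.get_image("wrist")[:,:,::-1])
E
```

```text
clock: 12.25
position: [0.364, 0.122, 0.1214]
ee_rot: [0.002, 0.999, -0.046, -0.003]
contact_force: [-0.9, 0.6, 0.2]
width: 0.0686
gripper_force: 0.0
clock: 12.33
position: [0.3688, 0.1244, 0.1223]
ee_rot: [0.0, 0.999, -0.046, -0.0]
contact_force: [-0.6, 1.1, 0.7]
width: 0.068
gripper_force: 0.0
turn z -0.2  shift x 71.4 y -0.8 z 109.3 mm clock 12.3333
```

View pics/w4.png

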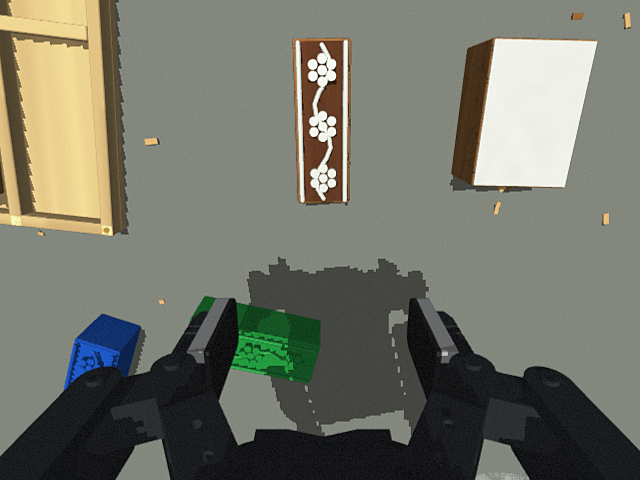

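The border top has corners at about (294,39), (351,39), (350,203) and (299,203). The fingers are clear of the green look-alike at this height.

```bash
python3 - <<'E'
from h import *
C=cam("wrist"); w=cast(C,[[294,39],[351,39],[350,203],[299,203]],.04)
d=(w[0]+w[1]-w[2]-w[3])/2; a=np.degrees(np.arctan2(d[1],d[0])); c=w.mean(0)
print(np.round(w*1000),np.round(c*1000),np.linalg.norm(d),a); go(c[0],c[1],.014,a)
E
```

```text
[[485. 129.  40.]
 [483.  99.  40.]
 [393. 106.  40.]
 [396. 136.  40.]] [439. 118.  40.] 0.08942230717202203 -4.399367138069092
turn z -0.8  shift x 69.4 y 2.2 z 108.5 mm clock 12.3833
```

```bash
python3 -m handwheel '[{"translation":[0.023,0.001,0],"angular":[0,0,-0.6],"hand":0.2},{"translation":[0.023,0,0],"angular":[0,0,0],"hand":0.2},{"translation":[0.023,0,0],"angular":[0,0,0],"hand":0.2},{"translation":[0,0,0],"angular":[0,0,0],"hand":0.2},{"translation":[0,0,0.03],"angular":[0,0,0],"hand":0.2},{"translation":[0,0,0.03],"angular":[0,0,0],"hand":0.2},{"translation":[0,0,0.02],"angular":[0,0,0],"hand":0.2},{"translation":[0,0,0],"angular":[0,0,0],"hand":0.2},{"translation":[0,0,0],"angular":[0,0,0],"hand":0.2}]'
python3 -c "
from h import *
go(.439,.118,.014,-4.5)"
```

```text
clock: 13.13
position: [0.4384, 0.1192, 0.0415]
ee_rot: [0.0, 0.999, -0.039, -0.001]
contact_force: [0.8, 0.1, -0.4]
width: 0.0679
gripper_force: 0.0
turn z 0.1  shift x 0.7 y 1.2 z 27.5 mm clock 13.1333
```

```bash
python3 -m handwheel '[{"translation":[0,0.001,0.015],"angular":[0,0,0],"hand":0.2},{"translation":[0,0,0.012],"angular":[0,0,0],"hand":0.2},{"translation":[0,0,0],"angular":[0,0,0],"hand":0.8},{"translation":[0,0,0],"angular":[0,0,0],"hand":0.8},{"translation":[0,0,0],"angular":[0,0,0],"hand":0.8},{"translation":[0,0,0],"angular":[0,0,0],"hand":0.8},{"translation":[0,0,0],"angular":[0,0,0],"hand":0.8},{"translation":[0,0,0],"angular":[0,0,0],"hand":0.8},{"translation":[0,0,0],"angular":[0,0,0],"hand":0.8}]' 40
python3 -m handwheel '[{"translation":[0,0,-0.02],"angular":[0,0,0],"hand":0.8},{"translation":[0,0,-0.035],"angular":[0,0,0],"hand":0.8},{"translation":[0,0,-0.035],"angular":[0,0,0],"hand":0.8},{"translation":[0,0,-0.015],"angular":[0,0,3.7],"hand":0.8},{"translation":[0,0,0],"angular":[0,0,3.8],"hand":0.8},{"translation":[0,0,0],"angular":[0,0,0],"hand":0.8},{"translation":[0,0,0],"angular":[0,0,0],"hand":0.8}]'
python3 -c "
from h import *
go(.447,.285,.12,-12)"
```

```text
clock: 13.88
position: [0.4401, 0.118, 0.0168]
ee_rot: [-0.0, 0.999, -0.039, 0.002]
contact_force: [-0.1, 1.3, 7.0]
width: 0.0308
gripper_force: 41.7
clock: 14.47
position: [0.4382, 0.1176, 0.1205]
ee_rot: [0.0, 0.995, -0.103, 0.0]
contact_force: [0.3, 0.3, -0.0]
width: 0.0312
gripper_force: 40.7
turn z 0.1  shift x -26.2 y -165.6 z 0.5 mm clock 14.4667
```

```bash
python3 -m handwheel '[{"translation":[-0.002,-0.0138,0],"angular":[0,0,0],"hand":0.8},{"translation":[-0.0044,-0.0276,0],"angular":[0,0,0],"hand":0.8},{"translation":[-0.0044,-0.0276,0],"angular":[0,0,0],"hand":0.8},{"translation":[-0.0044,-0.0276,0],"angular":[0,0,0],"hand":0.8},{"translation":[-0.0044,-0.0276,0],"angular":[0,0,0],"hand":0.8},{"translation":[-0.0044,-0.0276,0],"angular":[0,0,0],"hand":0.8},{"translation":[-0.002,-0.0138,0],"angular":[0,0,0],"hand":0.8},{"translation":[0,0,0],"angular":[0,0,0],"hand":0.8},{"translation":[0,0,0],"angular":[0,0,0],"hand":0.8}]'
python3 - <<'E'
from h import *
go(.447,.285,.023,-12)
cv2.imwrite("pics/w5.png",manip.get_image("wrist")[:,:,::-1])
E
```

```text
clock: 15.22
position: [0.4467, 0.2847, 0.1192]
ee_rot: [0.001, 0.995, -0.103, -0.001]
contact_force: [0.6, -1.6, -0.4]
width: 0.0311
gripper_force: 40.7
turn z 0.2  shift x 0.3 y -0.3 z 96.2 mm clock 15.2167
```

View pics/w5.png

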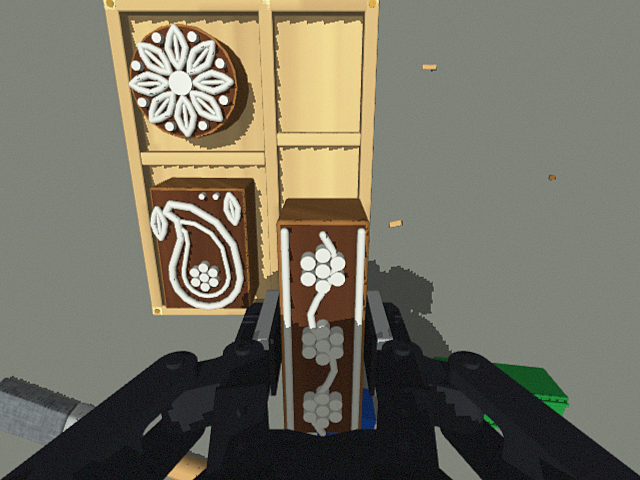

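The paisley (205,245) and rosette (180,85) are seated flat in their own compartments. I'll lower the border.

```bash
python3 -m handwheel '[{"translation":[0,0,0.02],"angular":[0,0,0.2],"hand":0.8},{"translation":[0,0,0.03],"angular":[0,0,0],"hand":0.8},{"translation":[0,0,0.03],"angular":[0,0,0],"hand":0.8},{"translation":[0,0,0.01],"angular":[0,0,0],"hand":0.8},{"translation":[0,0,0],"angular":[0,0,0],"hand":0.8},{"translation":[0,0,0],"angular":[0,0,0],"hand":0.8}]'
```

```text
clock: 15.77
position: [0.4476, 0.2842, 0.0304]
ee_rot: [0.0, 0.994, -0.106, -0.0]
contact_force: [0.9, 0.9, -0.4]
width: 0.0311
gripper_force: 40.7
```

```bash
python3 -m handwheel '[{"translation":[0,0,0.007],"angular":[0,0,0],"hand":0.8},{"translation":[0,0,0],"angular":[0,0,0],"hand":0.8},{"translation":[0,0,0],"angular":[0,0,0],"hand":0.8},{"translation":[0,0,0],"angular":[0,0,0],"hand":0.45},{"translation":[0,0,0],"angular":[0,0,0],"hand":0.45},{"translation":[0,0,0],"angular":[0,0,0],"hand":0.45},{"translation":[0,0,-0.01],"angular":[0,0,0],"hand":0.45},{"translation":[0,0,-0.03],"angular":[0,0,0],"hand":0.45},{"translation":[0,0,-0.03],"angular":[0,0,0],"hand":0.45},{"translation":[0,0,-0.03],"angular":[0,0,0],"hand":0.45}]'
python3 -m handwheel '[{"translation":[0,0,0],"angular":[0,0,-5.5],"hand":0.3},{"translation":[0,0,0],"angular":[0,0,-5.5],"hand":0.3},{"translation":[0,0,0],"angular":[0,0,0],"hand":0.3},{"translation":[0,0,0],"angular":[0,0,0],"hand":0.3}]'
python3 -c "
from h import *
go(.610,-.002,.12,-1)"
```

```text
clock: 16.6
position: [0.4471, 0.285, 0.125]
ee_rot: [0.0, 0.994, -0.106, -0.0]
contact_force: [0.4, 0.4, 0.6]
width: 0.0471
gripper_force: 0.0
clock: 16.93
position: [0.4474, 0.285, 0.1239]
ee_rot: [-0.0, 1.0, -0.011, 0.0]
contact_force: [-0.3, -0.8, 0.7]
width: 0.0599
gripper_force: 0.0
turn z -0.3  shift x 167.6 y 284.2 z 3.9 mm clock 16.9333
```

```bash
python3 -m handwheel '[{"translation":[0.0168,0.0284,0],"angular":[0,0,0],"hand":0.3},{"translation":[0.0168,0.0284,0],"angular":[0,0,0],"hand":0.3},{"translation":[0.0168,0.0284,0],"angular":[0,0,0],"hand":0.3},{"translation":[0.0168,0.0284,0],"angular":[0,0,0],"hand":0.3},{"translation":[0.0168,0.0284,0],"angular":[0,0,0],"hand":0.3},{"translation":[0.0168,0.0284,0],"angular":[0,0,0],"hand":0.3},{"translation":[0.0168,0.0284,0],"angular":[0,0,0],"hand":0.3},{"translation":[0.0168,0.0284,0],"angular":[0,0,0],"hand":0.3},{"translation":[0.0168,0.0284,0],"angular":[0,0,0],"hand":0.3},{"translation":[0.0168,0.0284,0],"angular":[0,0,0],"hand":0.3}]'
python3 -m handwheel '[{"translation":[0,0,0],"angular":[0,0,0],"hand":0.3},{"translation":[0,0,0],"angular":[0,0,0],"hand":0.3},{"translation":[0,0,0],"angular":[0,0,0],"hand":0.3}]'
python3 - <<'E'
from h import *
cv2.imwrite("pics/w6.png",manip.get_image("wrist")[:,:,::-1])
E
```

```text
clock: 17.77
position: [0.61, -0.0038, 0.1229]
ee_rot: [-0.0, 1.0, -0.011, -0.001]
contact_force: [-0.1, -0.0, -0.7]
width: 0.0599
gripper_force: 0.0
clock: 18.02
position: [0.6089, -0.002, 0.1227]
ee_rot: [-0.0, 1.0, -0.011, -0.001]
contact_force: [-0.6, 0.5, 0.2]
width: 0.06
gripper_force: 0.0
```

View pics/w6.png

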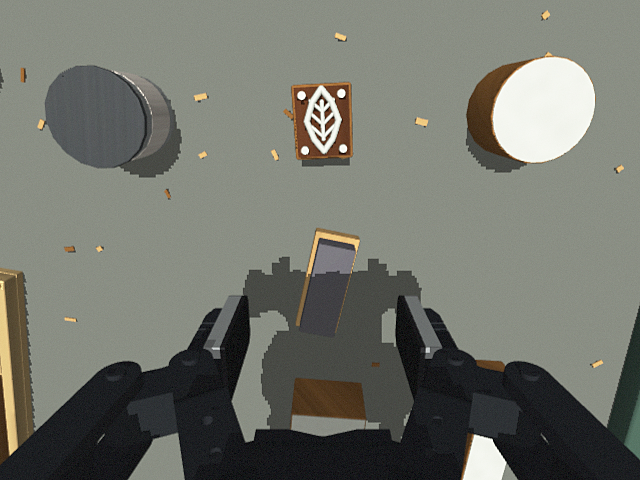

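The leaf top has corners at about (292,84), (352,83), (352,157) and (296,158).

```bash
python3 - <<'E'
from h import *
C=cam("wrist"); w=cast(C,[[292,84],[352,83],[352,157],[296,158]],.04)
d=(w[0]+w[1]-w[2]-w[3])/2; a=np.degrees(np.arctan2(d[1],d[0])); c=w.mean(0)
print(np.round(w*1000),np.round(c*1000),np.linalg.norm(d),a); go(c[0],c[1],.014,a)
E
```

```text
[[701.  13.  40.]
 [700. -20.  40.]
 [660. -20.  40.]
 [660.  12.  40.]] [680.  -4.  40.] 0.0402107499135951 0.4532595380115469
turn z -1.6  shift x 71.7 y 3.0 z 108.8 mm clock 18.0667
```

```bash
python3 -m handwheel '[{"translation":[0.024,0.0015,0],"angular":[0,0,-1.2],"hand":0.3},{"translation":[0.024,0.001,0],"angular":[0,0,0],"hand":0.3},{"translation":[0.023,0,0],"angular":[0,0,0],"hand":0.3},{"translation":[0,0,0],"angular":[0,0,0],"hand":0.3},{"translation":[0,0,0.03],"angular":[0,0,0],"hand":0.3},{"translation":[0,0,0.03],"angular":[0,0,0],"hand":0.3},{"translation":[0,0,0.02],"angular":[0,0,0],"hand":0.3},{"translation":[0,0,0],"angular":[0,0,0],"hand":0.3},{"translation":[0,0,0],"angular":[0,0,0],"hand":0.3}]'
python3 -c "
from h import *
go(.680,-.004,.014,0)"
```

```text
clock: 18.82
position: [0.6789, -0.0039, 0.0424]
ee_rot: [-0.0, 1.0, 0.001, -0.002]
contact_force: [-0.2, -0.5, -0.1]
width: 0.0597
gripper_force: 0.0
turn z 0.1  shift x 1.1 y 0.1 z 28.4 mm clock 18.8167
```

```bash
python3 -m handwheel '[{"translation":[0.001,0,0.015],"angular":[0,0,0],"hand":0.3},{"translation":[0,0,0.012],"angular":[0,0,0],"hand":0.3},{"translation":[0,0,0],"angular":[0,0,0],"hand":0.3},{"translation":[0,0,0],"angular":[0,0,0],"hand":0.8},{"translation":[0,0,0],"angular":[0,0,0],"hand":0.8},{"translation":[0,0,0],"angular":[0,0,0],"hand":0.8},{"translation":[0,0,0],"angular":[0,0,0],"hand":0.8},{"translation":[0,0,0],"angular":[0,0,0],"hand":0.8},{"translation":[0,0,0],"angular":[0,0,0],"hand":0.8}]' 35
python3 -m handwheel '[{"translation":[0,0,-0.02],"angular":[0,0,0],"hand":0.8},{"translation":[0,0,-0.035],"angular":[0,0,0],"hand":0.8},{"translation":[0,0,-0.035],"angular":[0,0,0],"hand":0.8},{"translation":[0,0,-0.015],"angular":[0,0,6],"hand":0.8},{"translation":[0,0,0],"angular":[0,0,6],"hand":0.8},{"translation":[0,0,0],"angular":[0,0,0],"hand":0.8},{"translation":[0,0,0],"angular":[0,0,0],"hand":0.8}]'
python3 -c "
from h import *
go(.542,.265,.12,-12)"
```

```text
clock: 19.57
position: [0.6826, -0.0053, 0.0176]
ee_rot: [0.0, 1.0, 0.0, 0.001]
contact_force: [-0.0, -0.1, 5.6]
width: 0.0334
gripper_force: 36.6
clock: 20.15
position: [0.681, -0.0051, 0.1208]
ee_rot: [0.0, 0.995, -0.103, -0.001]
contact_force: [0.0, 0.2, 0.5]
width: 0.0329
gripper_force: 36.0
turn z 0.2  shift x -192.2 y -235.3 z 0.8 mm clock 20.15
```

```bash
python3 -m handwheel '[{"translation":[-0.0192,-0.0235,0],"angular":[0,0,0],"hand":0.8},{"translation":[-0.0192,-0.0235,0],"angular":[0,0,0],"hand":0.8},{"translation":[-0.0192,-0.0235,0],"angular":[0,0,0],"hand":0.8},{"translation":[-0.0192,-0.0235,0],"angular":[0,0,0],"hand":0.8},{"translation":[-0.0192,-0.0235,0],"angular":[0,0,0],"hand":0.8},{"translation":[-0.0192,-0.0235,0],"angular":[0,0,0],"hand":0.8},{"translation":[-0.0192,-0.0235,0],"angular":[0,0,0],"hand":0.8},{"translation":[-0.0192,-0.0235,0],"angular":[0,0,0],"hand":0.8},{"translation":[-0.0192,-0.0235,0],"angular":[0,0,0],"hand":0.8},{"translation":[-0.0192,-0.0235,0],"angular":[0,0,0],"hand":0.8}]'
python3 -m handwheel '[{"translation":[0,0,0],"angular":[0,0,0.2],"hand":0.8},{"translation":[0,0,0],"angular":[0,0,0],"hand":0.8},{"translation":[0,0,0],"angular":[0,0,0],"hand":0.8}]'
python3 -c "
from h import *
go(.542,.265,.024,-12)"
```

```text
clock: 20.98
position: [0.5407, 0.2653, 0.1197]
ee_rot: [0.001, 0.995, -0.103, -0.001]
contact_force: [0.4, 0.5, -0.2]
width: 0.0334
gripper_force: 36.0
clock: 21.23
position: [0.5422, 0.264, 0.1203]
ee_rot: [0.001, 0.994, -0.105, -0.001]
contact_force: [0.0, -0.1, -0.8]
width: 0.0329
gripper_force: 36.0
turn z -0.0  shift x -0.4 y -1.0 z 96.3 mm clock 21.2333
```

```bash
python3 -m handwheel '[{"translation":[0,0,0.02],"angular":[0,0,0],"hand":0.8},{"translation":[0,0,0.03],"angular":[0,0,0],"hand":0.8},{"translation":[0,0,0.03],"angular":[0,0,0],"hand":0.8},{"translation":[0,0,0.01],"angular":[0,0,0],"hand":0.8},{"translation":[0,0,0],"angular":[0,0,0],"hand":0.8},{"translation":[0,0,0],"angular":[0,0,0],"hand":0.8}]'
```

```text
clock: 21.73
position: [0.5431, 0.2636, 0.0311]
ee_rot: [0.0, 0.994, -0.106, -0.0]
contact_force: [0.2, 1.6, -0.1]
width: 0.0332
gripper_force: 36.0
```

```bash
python3 -m handwheel '[{"translation":[0,0,0.007],"angular":[0,0,0],"hand":0.8},{"translation":[0,0,0],"angular":[0,0,0],"hand":0.8},{"translation":[0,0,0],"angular":[0,0,0],"hand":0.8},{"translation":[0,0,0],"angular":[0,0,0],"hand":0.45},{"translation":[0,0,0],"angular":[0,0,0],"hand":0.45},{"translation":[0,0,0],"angular":[0,0,0],"hand":0.45},{"translation":[0,0,-0.01],"angular":[0,0,0],"hand":0.45},{"translation":[0,0,-0.03],"angular":[0,0,0],"hand":0.45},{"translation":[0,0,-0.03],"angular":[0,0,0],"hand":0.45},{"translation":[0,0,-0.03],"angular":[0,0,0],"hand":0.45}]'
python3 -m handwheel '[{"translation":[-0.01,0.03,-0.02],"angular":[0,0,0],"hand":0.45},{"translation":[-0.01,0.03,-0.02],"angular":[0,0,0],"hand":0.45},{"translation":[-0.01,0.03,-0.02],"angular":[0,0,0],"hand":0.45},{"translation":[-0.01,0.03,0],"angular":[0,0,0],"hand":0.45},{"translation":[-0.01,0.03,0],"angular":[0,0,0],"hand":0.45},{"translation":[-0.01,0.03,0],"angular":[0,0,0],"hand":0.45},{"translation":[-0.01,0.03,0],"angular":[0,0,0],"hand":0.45},{"translation":[-0.01,0.03,0],"angular":[0,0,0],"hand":0.45},{"translation":[-0.01,0.03,0],"angular":[0,0,0],"hand":0.45},{"translation":[-0.01,0.03,0],"angular":[0,0,0],"hand":0.45}]'
python3 -m handwheel '[{"translation":[0,0,0],"angular":[0,0,0],"hand":0.45},{"translation":[0,0,0],"angular":[0,0,0],"hand":0.45},{"translation":[0,0,0],"angular":[0,0,0],"hand":0.45}]'
python3 - <<'E'
from h import *
im=manip.get_image("top")[:,:,::-1]
cv2.imwrite("pics/top9.png",cv2.resize(im[130:350,120:400],None,fx=2.7,fy=2.7,interpolation=cv2.INTER_CUBIC))
cv2.imwrite("pics/side9.png",manip.get_image("side")[:,:,::-1])
E
```

```text
clock: 22.57
position: [0.5422, 0.2644, 0.1259]
ee_rot: [0.0, 0.994, -0.106, -0.0]
contact_force: [0.4, -0.0, 0.2]
width: 0.0473
gripper_force: 0.0
clock: 23.4
position: [0.3807, -0.0087, 0.1852]
ee_rot: [0.0, 0.994, -0.105, 0.001]
contact_force: [0.4, 0.5, -1.2]
width: 0.0471
gripper_force: 0.0
clock: 23.65
position: [0.3822, -0.0076, 0.185]
ee_rot: [-0.0, 0.994, -0.106, 0.001]
contact_force: [-0.2, 0.6, -0.1]
width: 0.0471
gripper_force: 0.0
```

View pics/top9.png

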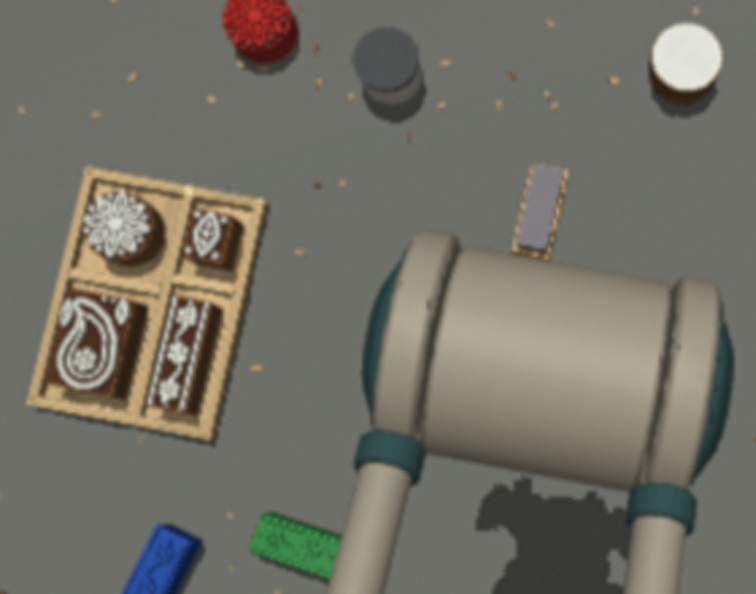

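View pics/side9.png

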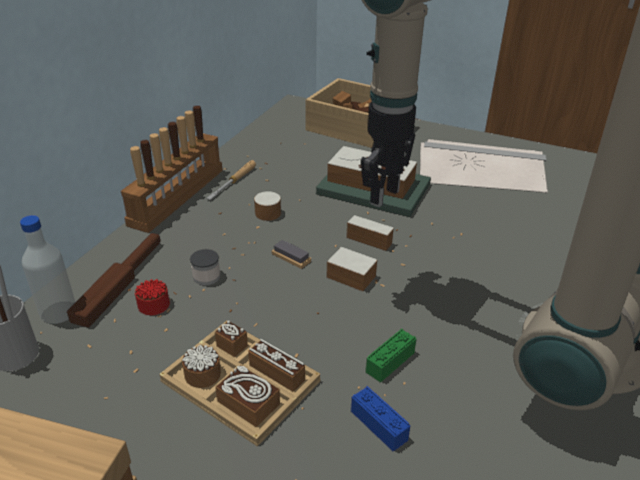

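All four blocks lie flat in their compartments, carved face up: rosette (118,225), leaf (210,237), paisley (95,345) and border (180,350) in the top crop. The blanks and look-alikes haven't moved, and the arm is clear.

```bash
python3 -c "
from rig import manip
print(manip.sign_off())"
```

```text
the job is handed in; nothing more can be done
None
```

All four carved blocks are packed flat and face up in their own compartments, the blanks and look-alikes are untouched, and the job was handed in at about 24 s.

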